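# Unclip the hand vacuum's crevice nozzle and pack it in its case

### The arm

A 7-joint arm with a two-finger parallel gripper is mounted at the origin on the work surface. World frame = base frame: x ahead of the robot, y to its left, z up, the work surface at z = 0. Lengths are in m, angles in rad, forces in N, time in s.
With the tool pointing down it reaches from about 0.4 to 0.875 m from the base axis. Payload 19.3 kg.
Tool frame: the origin (TCP) lies at the very end of the fingers, on their centre line; the grasp point (between the pads) lies 19 mm behind it; z points along the fingers, y is the line along which they close (so a half turn about z gives the same grasp; the last joint's range is limited). The gripper opens to 85 mm and grips with 20 to 120 N. Pads are 22 mm wide; open, the fingers measure 114 mm over their backs; the gripper's body (76 mm by 85 mm) begins 54 mm behind the grasp point. The pads swing forward as they close: fully open they stand 13 mm farther back than shut.
Start: joints at [-1.25, 0.521, -0.036, 1.599, 0.021, 1.021, -0.113], TCP at [0.238, 0.578, 0.231] pointing down, gripper open.
Joint ranges: [-2.91, 2.91], [-0.3, 2.13], [-1.5, 1.42], [0.17, 2.43], [-1.26, 4.41], [0.16, 1.93], [-2.52, 2.52]. Speed limits (rad/s): [1.89, 1.89, 2.39, 2.39, 3.01, 3.01, 3.01].

### API

Orientations are given as [roll, pitch, yaw] about the fixed x, y, z axes, in that order (R = Rz(yaw) Ry(pitch) Rx(roll)).
In Python, from workcell import bot gives the robot as it stands.
- The arm moves only by the tool jog_arm, never from a script. Its argument "motion" is a list of rows, each a list of 5 numbers: the shift along the tool's x, y, z scaled (see below), then the turn about the tool's z scaled (see below), then the opening, from 0 (shut) to 1 (fully open). A call has 1 to 12 rows; each row shifts and turns the commanded pose from where the row before left it, along the tool's axes as they then stand; what a row does not reach is not made up. The controller multiplies each number of a shift by 30 mm and each number of a turn by 0.08 rad. A row lasts 1/10 s, in which the tool goes at most 50 mm and 8.59 degrees, less where a joint would pass 70% of its speed; a pose out of reach is approached as far as the arm can. A call with a number of a shift or a turn outside -1 to 1 is refused whole. A call with a gripper value outside its range is refused whole. The fingers move at their own pace and stop on an object; "newtons" is the grip in N (left out, the last holds). Time passes only in rows, so rows that do not move let the fingers close. It gives the time, the measured TCP pose, the force, the opening and the grip force at its end, in the units of the state.
- bot.observe(): the state, without advancing time (a new reading comes with each control period).
- bot.grab_frame(name): name is "scene" or "top" or "wrist"; returns a dict with "pixels" (400x640x3 uint8, red, green, blue), "fovy" (degrees; the focal length in pixels is half the picture's height over the tangent of half this angle, whatever the lens; pixels are square), "cx", "cy" (the principal point, pixels), "k1" (the pictures are not rectified: a ray, as slopes to the right and down, at radius r is drawn at 1 + k1 r^2 times it, then the intrinsics apply), "rvec" (rotation vector, rad) and "tvec" (3), from world to camera coordinates, as OpenCV has them; the wrist camera has in their place "mount" (4x4, takes a point from camera to tool coordinates, whose origin is the TCP and whose axes are the flange's). Camera axes: x right, y down, z forward; pixel columns grow to the right and rows downward; lengths in m; the calibration is good to about 2 mm. A picture is of the moment at which its call begins: read the wrist's pose just before it. There is no depth.
- bot.job_done(): hands the job in; it is judged then, once.
The state is a dict: "clock": time; "qpos": joint angles; "qd": joint speeds; "joint_efforts": joint torques, N m; "position": TCP position; "tool_rot": TCP orientation; "force": force on the tool from outside, world axes, zero at the start; "moment": the same for the moment, N m; "grip_width": finger opening in m; "finger_force": force on a finger pad.
Only numpy, scipy, OpenCV 4.12 (cv2) and the standard library are available. Lean on these libraries where they do the work, as an engineer would, in place of code of your own. Each camera call takes 0.05 s, during which the arm holds its last target. There are 200 camera calls.

### The job

Pack up the hand vacuum's nozzle: squeeze in both red release buttons on the sides of the grey crevice nozzle and keep them in while you draw the nozzle straight off the vacuum's mouth, then lay it down flat in the open blue case without dropping it. Afterwards fold the lid over and shut the case fully. Leave the loose spice jars standing where they are.

Things in the scene. Friction and masses are not known exactly. Their poses are not given: they have to be found in the camera images.
- vac: White hand vacuum with smoked dust cup, level in a black cradle screwed to the table (cannot move). Origin on the table below the centre of its mouth; z up; mouth opens to its own -x, body extends 305 mm to +x. The mouth is a white sleeve 56 wide (y), 44 high, 45 long. Behind it the round dust cup (x 46 to 166 mm, top 125 mm above the table) and a loop handle (x 165 to 300 mm, top 182 mm).
- vac_mouth (a point): Centre of the vacuum's mouth opening, in the plane of the mouth's face, 75 mm above the table. Same axes as the vacuum.
- nozzle: Grey crevice nozzle, 162 mm, about 100 g, clipped in the mouth, jutting out level (droops under 3 degrees). Origin on its axis midway between its red buttons, 26 mm outside the mouth, 74 mm above the table. x along it towards the plug, y across the buttons, z up. Along x: blade -100 to -50 mm (34 wide, 22 high), tapered neck to -24, collar to +26 (44 x 42), plug to +62 (33 x 24), in the mouth.
- nozzle_plug_end (a point): Centre of the end face of the nozzle's plug, 62 mm from the nozzle's origin along its +x. Clipped, the plug is 36 mm deep in the mouth, 0.8 mm play each side. A barb on each button locks behind the mouth's lip: pull straight along the nozzle's -x with both buttons at least 4 mm in for the first 16 mm; it is right out after 36 mm.
- button_a (a joint): Travel of the red button on the nozzle's +y side, m: 0 out, 0.005 fully in. It is sprung: about 2 N to start it and 5.5 N to hold it fully in; springs back out when let go.
- button_b (a joint): The same for the red button on the nozzle's -y side.
- button_a_face (a point): Centre of the outer face of the +y button: upright, 26 mm long (nozzle x) by 18 mm high, 28 mm from the nozzle's axis when out (56 mm across both), 23 mm when fully in (46 mm across, 1 mm proud of the collar each side). Pinching across both faces presses both buttons and holds the nozzle.
- button_b_face (a point): The same for the -y button.
- case: Open blue accessory case, fixed to the table. Outside 180 mm (x) by 210 mm (y) by 66 mm high, walls and floor 4 mm. Origin at the centre of its underside; z up. Its lid is hinged along its +x rim.
- case_floor (a point): Centre of the case's inner floor, 4 mm above the table.
- case_lid (a joint): Lid angle, rad: 0 shut flat on the rim, pi/2 upright, up to 2.1 leaning back beyond upright. It starts open at 1.75 to 2.05, standing up to 260 mm above the table. A stiff hinge (0.16 N m) keeps it wherever it is left: it must be pushed all the way down (about 1 to 2 N at the free edge).
- lid_hinge (a point): Middle of the lid's hinge line, 66.5 mm above the table, at the case's x = +90 mm.
- lid_edge (a point): Middle of the lid's free edge, 180 mm from the hinge; the lid is 210 mm wide along the case's y and 6 mm thick (its inner face contains the hinge line), with a white tab 44 mm wide that juts 13 mm beyond this edge. When shut the edge lies over the case's -x rim.
- jar_red: Bystander: loose spice jar with red cap, 55 mm across, 105 mm high, standing. Origin at the centre of its base.
- jar_brown: Bystander: loose spice jar with brown cap, 55 mm across, 108 mm high, standing. Origin at the centre of its base.
- jar_green: Bystander: loose spice jar with green cap, 76 mm across, 100 mm high, standing. Origin at the centre of its base.

How it is judged:
On the way, in this order (a step that is already met when the one before it is completed fails the run):
1. the nozzle is drawn right out of the vacuum's mouth, in the gripper (x of nozzle_plug_end in the frame of vac below -0.01 m and contact force between the fingers and nozzle above 0.5 N), for 0.1 s.
2. the nozzle lies released and still inside the case, the lid still open (x of nozzle in the frame of case between -0.085 and 0.085 m and y of nozzle in the frame of case between -0.1 and 0.1 m and height (world z) of nozzle below 0.045 m and contact force between the fingers and nozzle below 0.05 N and linear speed of nozzle below 0.03 m/s and value of joint case_lid above 0.5 rad), for 0.2 s.
At the end, for the whole second after the job is handed in: The nozzle lies flat (within 10 degrees of level) and still on the floor of the case, off the vacuum, the lid is shut to within 0.06 rad (about 10 mm at its free edge), and each spice jar is within 30 mm of where it stood (x of nozzle in the frame of case between -0.085 and 0.085 m and y of nozzle in the frame of case between -0.1 and 0.1 m and height (world z) of nozzle below 0.045 m and angle between nozzle's own x axis and vertical between 1.4 and 1.74 rad and linear speed of nozzle below 0.02 m/s and value of joint case_lid below 0.06 rad and distance of each of jar_red, jar_brown, jar_green from where it was at the start of the episode below 0.03 m); the robot touches nothing.
It fails at once if the nozzle is dropped or thrown (faster than 0.7 m/s with no finger on it) (linear speed of nozzle above 0.7 m/s and contact force between the fingers and nozzle below 0.01 N).
It fails at once if a spice jar is knocked over (angle between any of jar_red, jar_brown, jar_green's own z axis and vertical above 0.5 rad).
It also fails if it takes over 72 s, if anything falls off the work surface, if the arm or the gripper's body presses on something with over 40 N, if the wrist force passes 120 N, or if a joint passes its speed limit or range.

## Working session

There is one attempt and no reset: what is moved stays moved. The work goes in short steps, Python scripts to look and compute and a tool call to move; the robot and the scene stay as the last step left them, time stands still between calls to the robot, and variables do not carry over. Pictures are saved under pics/ and viewed, at most 12 in all, crops included, and the job is handed in when it is done.

Besides the shell and the picture viewer there is one more tool, called after "Request:" as name(argument=value, ...) on one line, values as JSON. jog_arm: Moves the arm, as the interface text tells. Shifts and turns lie within -1 to 1; 1 stands for 30 mm of shift or 0.08 rad of turn. Its arguments: {"type":"object","properties":{"motion":{"type":"array","items":{"type":"array","items":{"type":"number"}}},"newtons":{"type":"number"}},"required":["motion"]}

```bash
mkdir -p pics; cat > h.py <<'E'
import numpy as np, cv2
from scipy.spatial.transform import Rotation as R
from workcell import bot
def snap(n,f):
    s=bot.observe(); g=bot.grab_frame(n); cv2.imwrite(f'pics/{f}.png',g['pixels'][:,:,::-1])
    d={k:np.array(v) for k,v in g.items() if k!='pixels'}
    d['pos']=np.array(s['position']); d['rot']=np.array(s['tool_rot']); np.savez(f'pics/{f}.npz',**d); return g
def ray(f,u,v):
    d=np.load(f'pics/{f}.npz'); F=200/np.tan(np.radians(d['fovy'])/2)
    K=np.array([[F,0,d['cx']],[0,F,d['cy']],[0,0,1]])
    p=cv2.undistortPoints(np.array([[[u,v]]],float),K,np.array([float(d['k1']),0,0,0,0]),None,None,None)[0,0] if False else cv2.undistortPoints(np.array([[[u,v]]],float),K,np.array([float(d['k1']),0,0,0,0]))[0,0]
    c=np.array([p[0],p[1],1.])
    if 'rvec' in d: 
        M=cv2.Rodrigues(d['rvec'].reshape(3,1))[0].T; o=-M@d['tvec'].ravel(); return o,M@c
    T=np.eye(4);T[:3,:3]=R.from_euler('xyz',d['rot']).as_matrix();T[:3,3]=d['pos'];T=T@d['mount']
    return T[:3,3],T[:3,:3]@c
def atz(f,u,v,z):
    o,d=ray(f,u,v); return o+d*(z-o[2])/d[2]
def proj(f,P):
    d=np.load(f'pics/{f}.npz'); F=200/np.tan(np.radians(d['fovy'])/2)
    K=np.array([[F,0,d['cx']],[0,F,d['cy']],[0,0,1]])
    return cv2.projectPoints(np.array(P,float).reshape(-1,3),d['rvec'],d['tvec'],K,np.array([float(d['k1']),0,0,0,0]))[0][:,0]
E
python3 - <<'E'
from h import *
for n in('scene','top'): snap(n,n+'0')
print(bot.observe())
for n in('scene','top'):
    d=np.load(f'pics/{n}0.npz'); print({k:d[k].round(3).tolist() for k in d})
E
```

```text
{'clock': 0.1, 'qpos': array([-1.25020582,  0.52192915, -0.03633345,  1.59994519,  0.02119295,
        1.02108867, -0.11278512]), 'qd': array([-1.82949856e-03, -3.58945784e-03,  2.17608135e-05, -1.10011492e-03,
       -2.66706467e-05,  1.73707978e-03, -2.79884130e-04]), 'joint_efforts': array([ 5.17329972e-04, -9.28489423e+01,  1.98236614e+00, -3.70535588e+01,
        1.79502962e-02,  5.48997195e-03,  3.84052316e-05]), 'position': array([0.23798779, 0.57759625, 0.23080104]), 'tool_rot': array([-3.14060874e+00,  5.94108454e-05,  2.75080752e+00]), 'force': array([ 0.10264326, -0.24211982,  1.01582127]), 'moment': array([ 0.01063462, -0.08538526, -0.03462679]), 'finger_force': 0.0, 'grip_width': 0.08563697912602056}
{'fovy': 50.677, 'cx': 319.735, 'cy': 200.842, 'k1': -0.076, 'rvec': [0.622, 2.484, -1.343], 'tvec': [0.449, -0.03, 1.308], 'pos': [0.238, 0.578, 0.231], 'rot': [-3.141, 0.0, 2.751]}
{'fovy': 50.647, 'cx': 317.314, 'cy': 205.704, 'k1': -0.116, 'rvec': [2.177, -2.217, 0.115], 'tvec': [-0.041, 0.496, 1.075], 'pos': [0.238, 0.578, 0.231], 'rot': [-3.14, 0.0, 2.751]}
```

View pics/scene0.png

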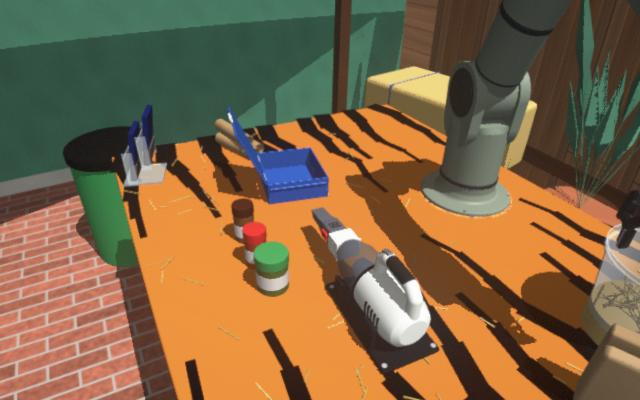

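View pics/top0.png

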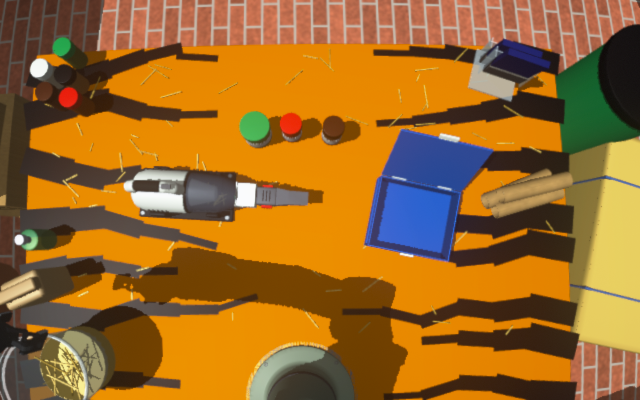

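The scene view shows the vacuum in front, the jars beside it and the case further off. The top view shows the nozzle at about (280,197), with its red buttons near (265,197), the case at about (415,215) with its lid leaning away, and the jars at (255,127), (291,127) and (333,129). Next I'll enlarge the nozzle and case.

```bash
python3 - <<'E'
import cv2,numpy as np
im=cv2.imread('pics/top0.png')
a=cv2.resize(im[110:270,225:345],None,fx=5,fy=5,interpolation=cv2.INTER_CUBIC)[:, :]
a=cv2.resize(im[165:230,225:345],None,fx=6.6,fy=6.6,interpolation=cv2.INTER_CUBIC)[:280]
a=cv2.resize(im[170:220,225:345],(792,330),interpolation=cv2.INTER_CUBIC)
b=cv2.resize(im[125:265,355:500],None,fx=4,fy=4,interpolation=cv2.INTER_CUBIC)
cv2.imwrite('pics/a.png',a);cv2.imwrite('pics/b.png',b)
E
```

```text
(no output)
```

View pics/a.png

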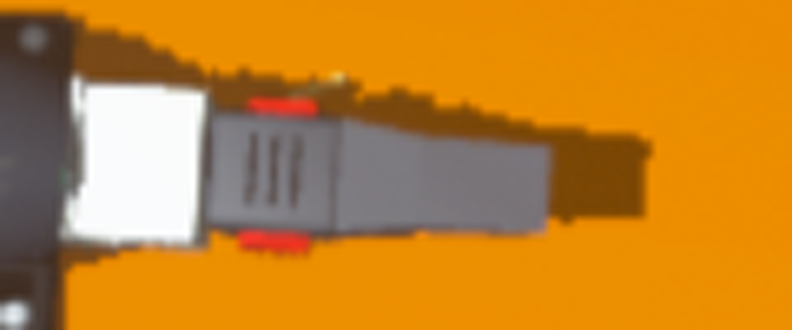

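View pics/b.png

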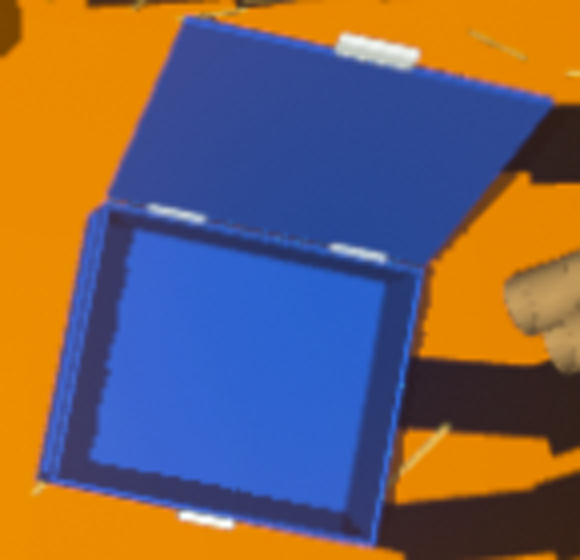

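The nozzle crop shows the upper button's outer edge at (283,97), the lower button's at (275,252) and the blade tip at x=550, y 143–232. The case crop shows the rim's outer corners at about (95,207), (40,480), (375,545) and (428,268), and the tab at (377,50).

```bash
python3 - <<'E'
from h import *
A=lambda x,y,z:atz('top0',225+(x+.5)/6.6-.5,170+(y+.5)/6.6-.5,z)
B=lambda x,y,z:atz('top0',355+(x+.5)/4-.5,125+(y+.5)/4-.5,z)
bu=A(283,97,.083);bl=A(275,250,.083);print('buttons',bu,bl,(bu+bl)/2,np.linalg.norm(bu-bl))
tip=(A(550,145,.085)+A(549,232,.085))/2; print('tip',tip)
m=(A(208,90,.097)+A(205,243,.097))/2; r=(A(80,84,.097)+A(68,240,.097))/2; print('mouth',m,'rear',r)
co=(A(338,120,.095)+A(336,235,.095))/2; print('collar front',co)
ax=m-tip; print('yaw',np.arctan2(ax[1],ax[0]),np.linalg.norm(ax[:2]))
c=[B(*p,.066) for p in((95,207),(40,480),(375,545),(428,268))]
for p in c:print(p)
print('ctr',np.mean(c,0), [np.linalg.norm(c[i]-c[(i+1)%4]) for i in range(4)])
hx=(c[0]+c[3]-c[1]-c[2]);print('case yaw',np.arctan2(hx[1],hx[0]))
hy=(c[0]+c[1]-c[2]-c[3]);print('case yaw',np.arctan2(-hy[0],hy[1]))
# lid angle fit
C=np.mean(c,0)
yaw=np.arctan2(hx[1]-hy[0],hx[0]+hy[1])
print(C,yaw)
X=np.array([np.cos(yaw),np.sin(yaw),0]);Y=np.array([-X[1],X[0],0])
C[2]=.0665
for q in(1.75,1.85,1.95,2.05):
  L=X*(-np.cos(q))+np.array([0,0,np.sin(q)])
  P=[C+X*.09+L*.18+Y*s for s in(.105,-.105)]
  print(q,(proj('top0',P)-[355,125])*4, P[0])
for n,(u,v) in dict(g=(255,125),r=(291,125),b=(333,126)).items(): print(n,atz('top0',u,v,.103))
E
```

```text
buttons [0.54526568 0.07289958 0.083     ] [0.48849961 0.07641017 0.083     ] [0.51688265 0.07465488 0.083     ] 0.056874520879786804
tip [ 0.50938376 -0.02520486  0.085     ]
mouth [0.51849356 0.09983385 0.097     ] rear [0.52099409 0.14825733 0.097     ]
collar front [0.51381347 0.05241444 0.095     ]
yaw 1.4980690509268106 0.1253701155713226
[ 0.56309495 -0.20328708  0.066     ]
[ 0.39326043 -0.16382413  0.066     ]
[ 0.3473507  -0.37496711  0.066     ]
[ 0.52152422 -0.41679662  0.066     ]
ctr [ 0.45630758 -0.28971873  0.066     ] [np.float64(0.17435908767548192), np.float64(0.21607652396931087), np.float64(0.1791260001767053), np.float64(0.2175188548228548)]
case yaw -0.23205280912934223
case yaw -0.20316267778045913
[ 0.45630758 -0.28971873  0.066     ] -0.21613777680330432
1.75 [[168.10678169  90.7542629 ]
 [546.38842728 172.21369208]] [ 0.59806951 -0.21334383  0.24361747]
1.85 [[172.15454302  60.60353083]
 [547.8632074  142.04675827]] [ 0.61518379 -0.21710156  0.23952954]
1.95 [[175.25513705  32.56780932]
 [547.76994451 113.79515311]] [ 0.63181394 -0.22075301  0.23371275]
2.05 [[177.39032016   7.0176249 ]
 [546.15885709  87.83580962]] [ 0.64779382 -0.22426167  0.22622523]
g [0.68862023 0.1004265  0.103     ]
r [0.68717751 0.01283383 0.103     ]
b [ 0.6834255 -0.0894657  0.103    ]
```

Request:
jog_arm(motion=[[0, 0, 0, 1, 1], [0, 0, 0, 1, 1], [0, 0, 0, 1, 1], [0, 0, 0, 1, 1], [0, 0, 0, 1, 1], [0, 0, 0, 1, 1], [0, 0, 0, 1, 1], [0, 0, 0, 1, 1], [0, 0, 0, 1, 1], [0, 0, 0, 1, 1], [0, 0, 0, 1, 1], [0, 0, 0, 1, 1]])

```text
clock: 1.3
position: [0.238, 0.5777, 0.231]
tool_rot: [-3.141, 0.001, 1.788]
force: [0.0, 1.1, 0.8]
grip_width: 0.0854
finger_force: 0.0
```

Request:
jog_arm(motion=[[0, 0, 0, 1, 1], [0, 0, 0, 1, 1], [0, 0, 0, 1, 1], [0, 0, 0, 0.58, 1], [0, 0, 0, 0, 1], [0, 0, 0, 0, 1]])

```text
clock: 1.9
position: [0.238, 0.5778, 0.2311]
tool_rot: [-3.142, 0.0, 1.506]
force: [-0.4, -0.3, 1.0]
grip_width: 0.0852
finger_force: 0.0
```

```bash
cat >> h.py <<'E'
def rel(x,y,z,yaw=None):
    s=bot.observe(); M=R.from_euler('xyz',s['tool_rot']).as_matrix(); p=np.array(s['position'])
    print('t',round(s['clock'],2),'pos',p.round(4),'rot',np.round(s['tool_rot'],3),'w',round(s['grip_width'],4),'ff',round(s['finger_force'],1),'F',np.round(s['force'],1))
    print('rows30mm',(M.T@(np.array([x,y,z])-p)/.03).round(2), 'turn', None if yaw is None else round(((s['tool_rot'][2]-yaw+np.pi)%(2*np.pi)-np.pi)/.08,2))
E
python3 -c "
from h import *
rel(.516,.0745,.2,1.505)"
```

```text
t 1.9 pos [0.238  0.5778 0.2311] rot [-3.142  0.     1.506] w 0.0852 ff 0.0 F [-0.4 -0.3  1. ]
rows30mm [-16.14  10.33   1.04] turn 0.01
```

Request:
jog_arm(motion=[[-0.8, 0.52, 0, 0, 1], [-0.8, 0.52, 0, 0, 1], [-0.8, 0.52, 0, 0, 1], [-0.8, 0.52, 0, 0, 1], [-0.8, 0.52, 0, 0, 1], [-0.8, 0.52, 0, 0, 1], [-0.8, 0.52, 0, 0, 1], [-0.8, 0.52, 0, 0, 1], [-0.8, 0.52, 0, 0, 1], [-0.8, 0.52, 0, 0, 1], [-0.8, 0.52, 0, 0, 1], [-0.8, 0.52, 0, 0, 1]])

```text
clock: 3.1
position: [0.4062, 0.277, 0.2314]
tool_rot: [3.142, -0.0, 1.506]
force: [-0.1, 1.0, 0.1]
grip_width: 0.0854
finger_force: 0.0
```

Request:
jog_arm(motion=[[-0.8, 0.52, 0, 0, 1], [-0.8, 0.52, 0, 0, 1], [-0.8, 0.52, 0, 0, 1], [-0.8, 0.52, 0, 0, 1], [-0.8, 0.52, 0, 0, 1], [-0.8, 0.52, 0, 0, 1], [-0.8, 0.5, 0, 0, 1], [-0.54, 0.47, 0, 0, 1], [0, 0, 0, 0, 1], [0, 0, 0, 0, 1], [0, 0, 0, 0, 1]])

```text
clock: 4.2
position: [0.5155, 0.0868, 0.2312]
tool_rot: [-3.141, -0.0, 1.506]
force: [-0.5, -0.1, -0.1]
grip_width: 0.0853
finger_force: 0.0
```

```bash
python3 -c "
from h import *
rel(.516,.0745,.056,1.505)
snap('wrist','w1')"
```

```text
t 4.2 pos [0.5155 0.0868 0.2312] rot [-3.141 -0.     1.506] w 0.0853 ff 0.0 F [-0.5 -0.1 -0.1]
rows30mm [-0.41  0.04  5.84] turn 0.01
```

View pics/w1.png

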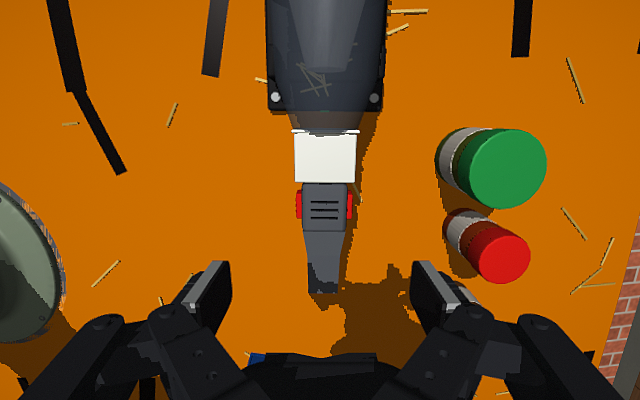

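The wrist view shows the button outer faces at about (297,205) and (353,205), the collar between them and the mouth's face at row 183. No jar is near the fingers' path.

```bash
python3 -c "
from h import *
a=atz('w1',297,205,.08);b=atz('w1',353,205.5,.08);print(a,b,(a+b)/2)
for p in((303,184),(357,183)): print('mouth',atz('w1',*p,.09))
m=(atz('w1',303,184,.095)+atz('w1',346,184,.095))/2;t=(atz('w1',309,291,.085)+atz('w1',340,292,.085))/2
print(m,t,np.arctan2(*(m-t)[[1,0]]))
"
```

```text
[0.49195253 0.07610635 0.08      ] [0.54793276 0.07189555 0.08      ] [0.51994265 0.07400095 0.08      ]
mouth [0.50043982 0.09924234 0.09      ]
mouth [0.55160642 0.09685294 0.09      ]
[0.52079957 0.09899141 0.095     ] [ 0.5134681  -0.02137827  0.085     ] 1.5099635327629084
```

Request:
jog_arm(motion=[[-0.42, 0.13, 0, 0, 1], [0, 0, 1, 0, 1], [0, 0, 1, 0, 1], [0, 0, 1, 0, 1], [0, 0, 1, 0, 1], [0, 0, 0.8, 0, 1], [0, 0, 0.5, 0, 1], [0, 0, 0.5, 0, 1], [0, 0, 0, 0, 1], [0, 0, 0, 0, 1]])

```text
clock: 5.25
position: [0.5191, 0.0729, 0.0576]
tool_rot: [-3.141, 0.0, 1.504]
force: [-0.2, -0.1, -0.4]
grip_width: 0.0854
finger_force: 0.0
```

```bash
python3 -c "
from h import *
rel(.5185,.074,.056,1.507)"
```

```text
t 5.25 pos [0.5191 0.0729 0.0576] rot [-3.141  0.     1.504] w 0.0854 ff 0.0 F [-0.2 -0.1 -0.4]
rows30mm [ 0.04 -0.02  0.05] turn -0.03
```

Well placed; close.

Request:
jog_arm(motion=[[0.04, 0, 0.05, 0, 0], [0, 0, 0, 0, 0], [0, 0, 0, 0, 0], [0, 0, 0, 0, 0], [0, 0, 0, 0, 0], [0, 0, 0, 0, 0], [0, 0, 0, 0, 0], [0, 0, 0, 0, 0], [0, 0, 0, 0, 0], [0, 0, 0, 0, 0]], newtons=35)

```text
clock: 6.25
position: [0.519, 0.0744, 0.0565]
tool_rot: [3.142, -0.0, 1.504]
force: [-5.1, -0.6, 12.5]
grip_width: 0.0449
finger_force: 36.5
```

Request:
jog_arm(motion=[[0, -0.02, -0.03, 0, 0], [0, 0, 0, 0, 0], [0, 0, 0, 0, 0]])

```text
clock: 6.55
position: [0.5187, 0.0745, 0.0569]
tool_rot: [3.141, 0.0, 1.504]
force: [0.1, -0.7, 1.4]
grip_width: 0.045
finger_force: 36.8
```

Forces are relieved; draw out slowly.

Request:
jog_arm(motion=[[-0.15, 0, 0, 0, 0], [-0.15, 0, 0, 0, 0], [-0.15, 0, 0, 0, 0], [-0.15, 0, 0, 0, 0], [-0.2, 0, 0, 0, 0], [-0.2, 0, 0, 0, 0], [0, 0, 0, 0, 0]])

```text
clock: 7.25
position: [0.5164, 0.0435, 0.0567]
tool_rot: [-3.142, 0.0, 1.503]
force: [0.3, 0.8, -1.3]
grip_width: 0.0449
finger_force: 36.5
```

```bash
python3 -c "
from h import *
rel(.5185,.074,.056,1.507)
g=snap('wrist','w2'); cv2.imwrite('pics/w2c.png',cv2.resize(g['pixels'][100:320,200:460,::-1],None,fx=2,fy=2))"
```

```text
t 7.25 pos [0.5164 0.0435 0.0567] rot [-3.142  0.     1.503] w 0.0449 ff 36.5 F [ 0.3  0.8 -1.3]
rows30mm [ 1.02 -0.    0.02] turn -0.05
```

View pics/w2c.png

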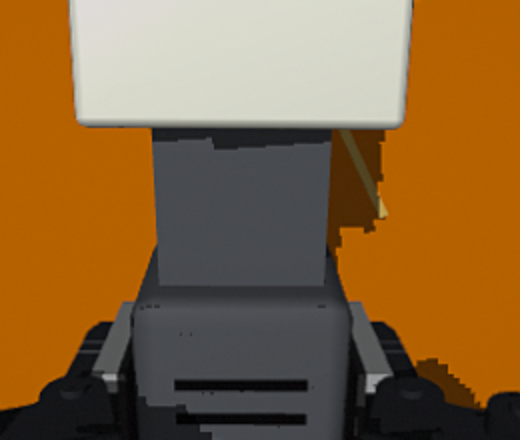

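The plug is sliding out: it shows from row 130 to row 285, with the nozzle held squarely between the pads. I'll finish the draw, pull clear and lift.

Request:
jog_arm(motion=[[-0.2, 0, 0, 0, 0], [-0.3, 0, 0, 0, 0], [-0.5, 0, 0, 0, 0], [-0.5, 0, 0, 0, 0], [0, 0, 0, 0, 0], [0, 0, -0.4, 0, 0], [0, 0, -0.7, 0, 0], [0, 0, -0.7, 0, 0], [0, 0, -0.4, 0, 0], [0, 0, 0, 0, 0]])

```text
clock: 8.3
position: [0.5144, 0.0003, 0.1243]
tool_rot: [3.139, -0.001, 1.505]
force: [-0.0, 0.3, -2.1]
grip_width: 0.0446
finger_force: 36.5
```

```bash
python3 -c "
from h import *
C=np.array([.4563,-.2897]);t=-.216;X=np.array([np.cos(t),np.sin(t)]);Y=np.array([-X[1],X[0]])
p=C-.012*X+.019*Y;print(p)
rel(*p,.12,t+np.pi/2)"
```

```text
[ 0.44865101 -0.26856962]
t 8.3 pos [5.144e-01 3.000e-04 1.243e-01] rot [ 3.139e+00 -1.000e-03  1.505e+00] w 0.0446 ff 36.5 F [-0.   0.3 -2.1]
rows30mm [-9.09 -1.6   0.13] turn 1.88
```

Request:
jog_arm(motion=[[-0.4, -0.06, 0, 0, 0], [-0.8, -0.14, 0, 0, 0], [-0.9, -0.16, 0, 0, 0], [-0.9, -0.16, 0, 0, 0], [-0.9, -0.16, 0, 0, 0], [-0.9, -0.16, 0, 0, 0], [-0.9, -0.16, 0, 0, 0], [-0.9, -0.16, 0, 0, 0], [-0.9, -0.16, 0, 0, 0], [-0.8, -0.14, 0, 0, 0], [-0.5, -0.09, 0, 0, 0], [-0.3, -0.05, 0, 0, 0]])

```text
clock: 9.5
position: [0.446, -0.2712, 0.1218]
tool_rot: [-3.14, -0.0, 1.502]
force: [0.2, 0.7, -1.4]
grip_width: 0.0445
finger_force: 36.5
```

Request:
jog_arm(motion=[[0, 0, 0, 0.6, 0], [0, 0, 0, 0.7, 0], [0, 0, 0, 0.58, 0], [0, 0, 0, 0, 0], [0, 0, 0, 0, 0]])

```text
clock: 10.0
position: [0.4473, -0.2693, 0.1223]
tool_rot: [-3.141, -0.0, 1.356]
force: [-0.0, 0.6, -0.7]
grip_width: 0.045
finger_force: 36.5
```

```bash
python3 -c "
from h import *
rel(.4487,-.2686,.012,-.216+np.pi/2)
g=snap('top','t2'); a=cv2.resize(g['pixels'][100:280,340:520,::-1],None,fx=3,fy=3)
g=snap('scene','s2'); b=cv2.resize(g['pixels'][80:260,180:400,::-1],None,fx=2,fy=2)
cv2.imwrite('pics/t2c.png',a); cv2.imwrite('pics/s2c.png',b)"
```

```text
t 10.0 pos [ 0.4473 -0.2693  0.1223] rot [-3.141 -0.     1.356] w 0.045 ff 36.5 F [-0.   0.6 -0.7]
rows30mm [0.03 0.04 3.68] turn 0.01
```

View pics/s2c.png

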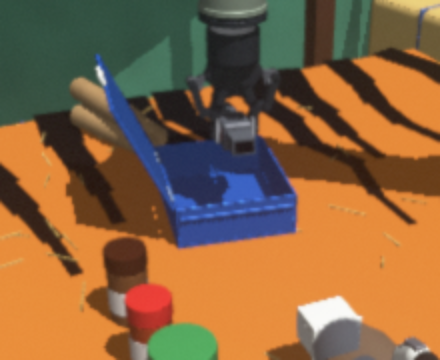

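The crop shows the nozzle end at (240,140), held above the open case and clear of the lid. Lowering now.

Request:
jog_arm(motion=[[0, 0, 0.5, 0, 0], [0, 0, 0.8, 0, 0], [0, 0, 0.8, 0, 0], [0, 0, 0.7, 0, 0], [0, 0, 0.4, 0, 0], [0, 0, 0.2, 0, 0], [0, 0, 0.1, 0, 0], [0, 0, 0.1, 0, 0], [0, 0, 0, 0, 0], [0, 0, 0, 0, 0]])

```text
clock: 11.1
position: [0.4478, -0.2696, 0.0152]
tool_rot: [3.141, 0.0, 1.354]
force: [-0.1, 0.3, -0.9]
grip_width: 0.0447
finger_force: 36.5
```

Request:
jog_arm(motion=[[0, 0, 0.1, 0, 0], [0, 0, 0.05, 0, 0], [0, 0, 0.03, 0, 0], [0, 0, 0, 0, 0], [0, 0, 0, 0, 0]])

```text
clock: 11.6
position: [0.4477, -0.2693, 0.0098]
tool_rot: [3.141, -0.0, 1.354]
force: [-2.2, 3.8, 14.4]
grip_width: 0.0446
finger_force: 37.7
```

Request:
jog_arm(motion=[[0, 0, -0.04, 0, 0], [0, 0, 0, 0, 0], [0, 0, 0, 0, 0.8], [0, 0, 0, 0, 0.8], [0, 0, 0, 0, 0.8], [0, 0, 0, 0, 0.8], [0, 0, 0, 0, 0.8], [0, 0, 0, 0, 0.8], [0, 0, 0, 0, 0.8], [0, 0, 0, 0, 0.8]])

```text
clock: 12.6
position: [0.4475, -0.2695, 0.0105]
tool_rot: [3.142, 0.0, 1.354]
force: [0.1, -0.5, -0.2]
grip_width: 0.0686
finger_force: 0.0
```

Request:
jog_arm(motion=[[0, 0, -0.2, 0, 0.8], [0, 0, -0.4, 0, 0.8], [0, 0, -1, 0, 0.8], [0, 0, -1, 0, 0.8], [0, 0, -1, 0, 0.8], [0, 0, -1, 0, 0.8], [0, 0, -1, 0, 0.8], [0, 0, -1, 0, 0.5], [0, 0, -1, 0, 0], [0, 0, -1, 0, 0], [0, 0, -0.4, 0, 0], [0, 0, 0, 0, 0]])

```text
clock: 13.8
position: [0.4478, -0.2697, 0.2825]
tool_rot: [3.138, 0.0, 1.354]
force: [0.4, 0.2, -0.5]
grip_width: 0.0003
finger_force: 0.0
```

```bash
python3 -c "
from h import *
rel(.4487,-.2686,.012,-.216+np.pi/2)
g=snap('wrist','w3');cv2.imwrite('pics/w3.png',g['pixels'][:,:,::-1])"
```

```text
t 13.8 pos [ 0.4478 -0.2697  0.2825] rot [3.138 0.    1.354] w 0.0003 ff 0.0 F [ 0.4  0.2 -0.5]
rows30mm [ 0.04 -0.01  9.02] turn -0.01
```

View pics/w3.png

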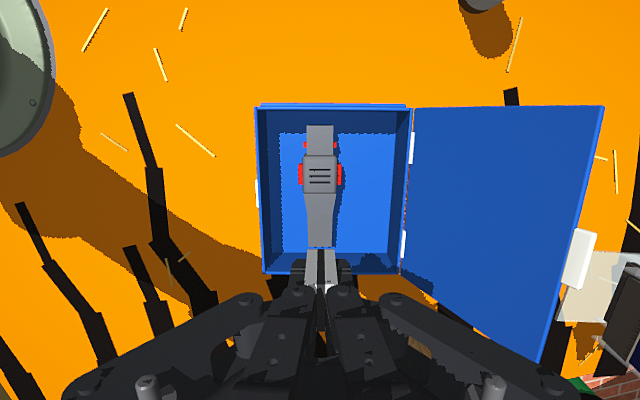

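The nozzle lies flat on the case floor at about (320,180), clear of the walls, with the lid open to the right. Next I go over and behind the lid with the fingers shut.

Request:
jog_arm(motion=[[-0.3, 0.4, 0, 0, 0], [-0.3, 0.8, 0, 0, 0], [0, 0.9, 0, 0, 0], [0, 0.9, 0, 0, 0], [0, 0.9, 0, 0, 0], [0, 0.9, 0, 0, 0], [0, 0.9, 0, 0, 0], [0, 0.9, 0, 0, 0], [0, 0.8, 0, 0, 0], [0, 0.6, 0, 0, 0], [0, 0.3, 0, 0, 0], [0, 0, 0, 0, 0]])

```text
clock: 15.05
position: [0.687, -0.3405, 0.2779]
tool_rot: [-3.139, -0.0, 1.354]
force: [-1.1, -0.6, -0.1]
grip_width: 0.0
finger_force: 0.0
```

```bash
cat >> h.py <<'E'
t0=-.216;CX=np.array([np.cos(t0),np.sin(t0)]);CY=np.array([-CX[1],CX[0]]);CC=np.array([.4563,-.2897])
def cs():
    p=np.array(bot.observe()['position']); d=p[:2]-CC; print('case frame',(d@CX).round(4),(d@CY).round(4),p[2].round(4))
E
python3 -c "
from h import *
cs(); rel(*(CC+.235*CX),.195,t0+np.pi/2)"
```

```text
case frame 0.2362 -0.0002 0.2779
t 15.05 pos [ 0.687  -0.3405  0.2779] rot [-3.139 -0.     1.354] w 0.0 ff 0.0 F [-1.1 -0.6 -0.1]
rows30mm [ 0.   -0.03  2.76] turn -0.01
```

Request:
jog_arm(motion=[[0, 0, 0.7, 0, 0], [0, 0, 0.9, 0, 0], [0, 0, 0.8, 0, 0], [0, 0, 0.36, 0, 0], [0, -0.4, 0, 0, 0], [0, -0.4, 0, 0, 0], [0, -0.4, 0, 0, 0], [0, -0.4, 0, 0, 0], [0, -0.4, 0, 0, 0], [0, -0.4, 0, 0, 0]])

```text
clock: 16.05
position: [0.6241, -0.3271, 0.2074]
tool_rot: [3.119, 0.003, 1.356]
force: [30.0, 0.4, 93.1]
grip_width: 0.0003
finger_force: 41.0
```

```bash
python3 -c "
from h import *
cs();rel(*(CC+.02*CX),.19)"
```

```text
case frame 0.1719 -0.0006 0.2074
t 16.05 pos [ 0.6241 -0.3271  0.2074] rot [3.119e+00 3.000e-03 1.356e+00] w 0.0003 ff 41.0 F [30.   0.4 93.1]
rows30mm [ 0.03 -5.08  0.47] turn None
```

Request:
jog_arm(motion=[[0, 0.3, -0.5, 0, 0], [0, 0.3, -0.5, 0, 0], [0, 0, 0, 0, 0]])

```text
clock: 16.35
position: [0.6351, -0.3295, 0.23]
tool_rot: [3.138, 0.001, 1.354]
force: [0.2, 0.1, -1.1]
grip_width: 0.0
finger_force: 0.0
```

```bash
python3 -c "
from h import *
cs();rel(*(CC+.02*CX),.19)
g=snap('scene','s3');h=snap('top','t3')
cv2.imwrite('pics/st3.png',np.hstack([cv2.resize(g['pixels'][60:240,180:360,::-1],(400,400)),cv2.resize(h['pixels'][100:280,340:520,::-1],(400,400))]))"
```

```text
case frame 0.1832 -0.0005 0.23
t 16.35 pos [ 0.6351 -0.3295  0.23  ] rot [3.138e+00 1.000e-03 1.354e+00] w 0.0 ff 0.0 F [ 0.2  0.1 -1.1]
rows30mm [ 0.01 -5.44  1.32] turn None
```

View pics/st3.png

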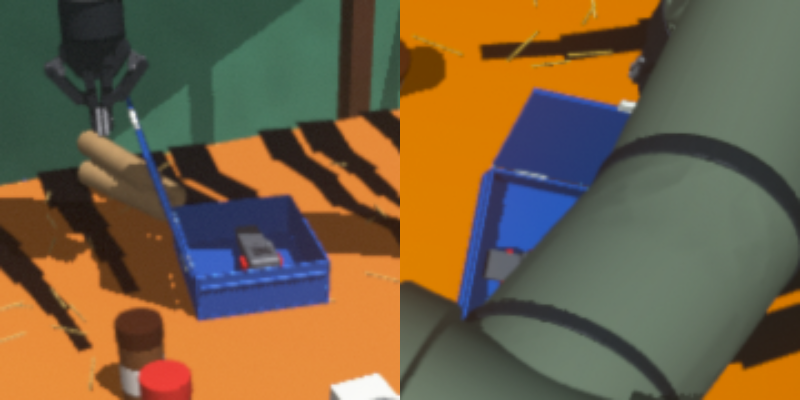

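The left crop shows the lid edge at (130,100) had caught near the finger knuckles. I'll push higher, with only the fingertips.

Request:
jog_arm(motion=[[0, 0, -0.1, 0, 0], [0, -0.3, 0, 0, 0], [0, -0.3, 0, 0, 0], [0, -0.3, 0, 0, 0], [0, 0, 0, 0, 0]])

```text
clock: 16.95
position: [0.6064, -0.3232, 0.2311]
tool_rot: [-3.142, -0.0, 1.353]
force: [-0.1, -0.3, 0.3]
grip_width: 0.0001
finger_force: 0.0
```

Request:
jog_arm(motion=[[0, -0.3, 0, 0, 0], [0, -0.3, 0, 0, 0], [0, -0.3, 0, 0, 0]])

```text
clock: 17.25
position: [0.5805, -0.3173, 0.2307]
tool_rot: [-3.142, 0.0, 1.354]
force: [0.5, -1.2, 0.7]
grip_width: 0.0001
finger_force: 0.5
```

Request:
jog_arm(motion=[[0, -0.3, 0, 0, 0], [0, -0.3, 0, 0, 0], [0, -0.3, 0, 0, 0]])

```text
clock: 17.55
position: [0.5542, -0.3114, 0.2307]
tool_rot: [3.142, -0.0, 1.354]
force: [0.6, -0.3, -0.4]
grip_width: 0.0002
finger_force: 0.5
```

```bash
python3 -c "
from h import *
cs();rel(*(CC+.0066*CX),.1995)"
```

```text
case frame 0.1003 -0.0002 0.2307
t 17.55 pos [ 0.5542 -0.3114  0.2307] rot [ 3.142 -0.     1.354] w 0.0002 ff 0.5 F [ 0.6 -0.3 -0.4]
rows30mm [ 0.   -3.12  1.04] turn None
```

Request:
jog_arm(motion=[[0, -0.42, 0.05, 0, 0], [0, -0.42, 0.06, 0, 0], [0, -0.42, 0.08, 0, 0], [0, -0.42, 0.1, 0, 0], [0, -0.5, 0.22, 0, 0], [0, -0.5, 0.25, 0, 0], [0, -0.45, 0.28, 0, 0], [0, 0, 0, 0, 0]])

```text
clock: 18.35
position: [0.4612, -0.291, 0.1989]
tool_rot: [-3.14, -0.001, 1.353]
force: [0.3, 0.8, 0.9]
grip_width: -0.0002
finger_force: 0.0
```

```bash
python3 -c "
from h import *
cs();rel(*(CC-.0283*CX),.1645)
g=snap('scene','s4')
cv2.imwrite('pics/s4c.png',cv2.resize(g['pixels'][60:240,180:360,::-1],(500,500)))"
```

```text
case frame 0.0051 -0.0002 0.1989
t 18.35 pos [ 0.4612 -0.291   0.1989] rot [-3.140e+00 -1.000e-03  1.353e+00] w -0.0002 ff 0.0 F [0.3 0.8 0.9]
rows30mm [ 0.   -1.11  1.15] turn None
```

View pics/s4c.png

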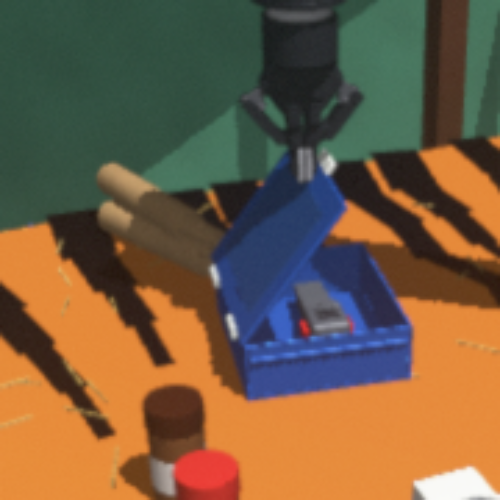

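The lid, with its edge at about (310,160), leans inward at roughly 50°, with the fingertips on its outer face. Continuing down the arc.

Request:
jog_arm(motion=[[0, -0.39, 0.35, 0, 0], [0, -0.38, 0.4, 0, 0], [0, -0.36, 0.42, 0, 0], [0, -0.3, 0.47, 0, 0], [0, -0.25, 0.48, 0, 0], [0, -0.22, 0.5, 0, 0], [0, -0.12, 0.5, 0, 0], [0, -0.1, 0.5, 0, 0], [0, 0, 0, 0, 0]])

```text
clock: 19.3
position: [0.4009, -0.2775, 0.0899]
tool_rot: [-3.14, -0.0, 1.354]
force: [-0.4, 0.9, 0.7]
grip_width: -0.0001
finger_force: 0.0
```

```bash
python3 -c "
from h import *
cs();rel(*(CC-.0605*CX),.0725)"
```

```text
case frame -0.0568 0.0 0.0899
t 19.3 pos [ 0.4009 -0.2775  0.0899] rot [-3.14  -0.     1.354] w -0.0001 ff 0.0 F [-0.4  0.9  0.7]
rows30mm [-0.   -0.12  0.58] turn None
```

Request:
jog_arm(motion=[[0, -0.05, 0.3, 0, 0], [0, 0, 0.15, 0, 0], [0, 0, 0.1, 0, 0], [0, 0, 0.05, 0, 0], [0, 0, 0, 0, 0], [0, 0, 0, 0, 0]])

```text
clock: 19.9
position: [0.3998, -0.2775, 0.0731]
tool_rot: [3.141, 0.0, 1.354]
force: [-0.0, 0.2, -0.1]
grip_width: -0.0002
finger_force: 0.0
```

Request:
jog_arm(motion=[[0, 0, 0.07, 0, 0], [0, 0, 0.04, 0, 0], [0, 0, 0, 0, 0], [0, 0, 0, 0, 0]])

```text
clock: 20.3
position: [0.4001, -0.2777, 0.0716]
tool_rot: [3.14, -0.001, 1.353]
force: [-11.6, 8.3, 57.8]
grip_width: 0.0001
finger_force: 28.5
```

Firm contact: the lid is shut on the rim. Retreat and check.

Request:
jog_arm(motion=[[0, 0, -0.3, 0, 0], [0, 0, -0.7, 0, 0], [0, 0, -1, 0, 0], [0, 0, -1, 0, 0], [0, 0, -1, 0, 0], [0, 0, -1, 0, 0], [0, 0, 0, 0, 0], [0, 0, 0, 0, 0]])

```text
clock: 21.1
position: [0.4, -0.2773, 0.2199]
tool_rot: [3.14, -0.0, 1.354]
force: [0.1, 0.4, -0.9]
grip_width: -0.0
finger_force: 0.0
```

```bash
python3 -c "
from h import *
rel(*(CC-.0605*CX),.0725)
g=snap('scene','s5')
cv2.imwrite('pics/s5c.png',cv2.resize(g['pixels'][60:310,180:430,::-1],(600,600)))"
```

```text
t 21.1 pos [ 0.4    -0.2773  0.2199] rot [ 3.14  -0.     1.354] w -0.0 ff 0.0 F [ 0.1  0.4 -0.9]
rows30mm [-0.   -0.1   4.91] turn None
```

View pics/s5c.png

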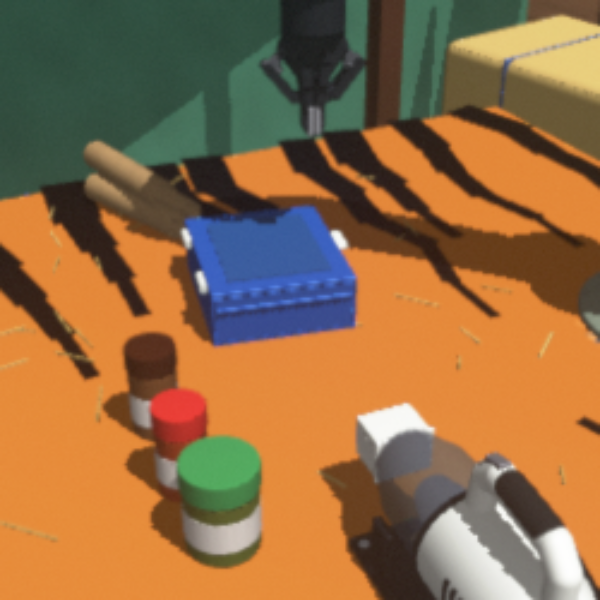

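The lid is flat on the rim at (270,260), the jars stand where they were, and the arm is clear.

```bash
python3 -c "
from h import *
print(bot.job_done())"
```

```text
the job is handed in; nothing more can be done
None
```

The nozzle is off the vacuum and lying flat in the case, the lid is shut on the rim and the jars were not touched; I handed the job in at about 21 s, but it returned no verdict.

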